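# Open the pedal's tread plate to the inspection pointer and hold it

## Task

Push the red stop button on the yellow box fully down and let it come back up. Then lift the pedal unit's hinged tread plate (the orange bar is there to grip it) until the plate stands at the same angle as the yellow pointer at its side, and finish while still holding it there with the gripper, at rest, because it falls shut if let go. Do not shift the pointer or any of the loose tools and the bit case lying around.

Things in the scene. Friction and masses are not known exactly. Their poses are not given: they have to be found in the camera images.
- pedal_unit: Foot-pedal unit fixed to the bench: open-topped dark steel case (165 deep along x, 220 wide along y, 50 high) with a grey, yellow-striped housing (57 deep, 220 wide, 85 high) behind it. Origin on the bench surface, in the middle of the width; the case's front face is at x = -105 mm, the housing at x = 63 to 120 mm. x points from the lift bar towards the hinge and housing (away from the robot), z up.
- tread_plate (a joint): Angle of the tread plate, a silver chequered plate (160 deep, 200 wide, 6 thick, 0.5 to 1 kg) lying over the case, hinged along its far edge. 0 = shut (level), grows as the edge near the robot is lifted, stop at 1.5 rad. The hinge is free: the plate falls shut if let go.
- lift_bar (a point): Middle of the orange lift bar: a round bar 10 mm in diameter, 110 mm long between two black arms, parallel to the hinge, 62 mm in front of the plate's near edge and 227 mm from the hinge axis, in the plate's mid-plane. When shut it is 55 mm above the bench with free space in front, behind and below (62 mm clear behind it to the plate edge and the case). The point turns with the plate; its y runs along the bar.
- plate_hinge (a point): Middle of the plate's hinge axis, 55 mm above the bench. The point turns with the plate; y is the hinge axis, -x points along the plate to the middle of the lift bar.
- pointer (a joint): Angle of the yellow pointer, measured the same way and about the same axis as the tread plate's: the plate is in line with the pointer when the two values are equal. A stiff friction hinge keeps it where it was set (somewhere between 0.45 and 1.05 rad).
- pointer_tip (a point): Centre of the 16 mm red ball at the tip of the yellow pointer (a blade 165 long, 14 wide, 5 thick) which stands at the plate's +y side, 130 mm from its middle, in front of a black scale with white ticks. The tip is 165 mm from the hinge axis, as far out as the plate's near edge. The point turns with the pointer; -x points along the blade to the tip.
- switch_box: Yellow box with a grey top, 80 x 80 x 45 mm high, fixed to the bench left or right of the pedal unit, with the round red stop button on top. Origin at the centre of its underside, z up.
- stop_button_top (a point): Centre of the top face of the red stop button, 36 mm in diameter, 65 mm above the bench when up, in a black collar 52 mm across. It moves with the button and is pushed straight down.
- stop_button (a joint): How far the stop button is pushed, in m: 0 = up, 0.006 = fully down. A spring returns it; fully down takes about 5 N.
- bit_case: Bystander: yellow case with a black band, 88 x 73 x 36 mm, loose. Origin at the centre of its underside.
- wrench: Bystander: steel spanner 180 mm long, 38 wide, 8 thick, loose. Origin at the middle of its length on the bench, x along it.
- pliers: Bystander: pliers with red grips, about 165 mm long, 62 wide, 14 thick, loose. Origin on the bench near the middle of its length, x along it towards the jaws.
Not all that is in view belongs to the job. What is shaped like the switch_box but purple is not meant.

How it is judged:
By the outcome, as a careful person would: the job done as asked, in the order asked, and still so for the second after the job is handed in, while the arm keeps its last pose, push and grip.
It also fails if it takes over 58 s, if anything falls off the work surface, if the arm or the gripper's body presses on something with over 40 N, if the wrist force passes 120 N, or if a joint passes its speed limit or range.

## Robot

A 6-joint arm with a two-finger parallel gripper is mounted at the origin on the work surface. World frame = base frame: x ahead of the robot, y to its left, z up, the work surface at z = 0. Lengths are in m, angles in rad, forces in N, time in s.
With the tool pointing down it reaches from about 0.3 to 0.875 m from the base axis. Payload 6.4 kg.
Tool frame: the origin (TCP) lies between the finger pads; the fingertips stand 11 mm ahead of it and the grasp point (between the pads) lies 8 mm behind it; z points along the fingers, y is the direction in which the jaws open and shut (so a half turn about z gives the same grasp; the last joint's range is limited). The gripper opens to 85 mm and grips with 20 to 120 N. Pads are 22 mm wide; open, the fingers measure 114 mm over their backs; the gripper's body (76 mm by 85 mm) begins 54 mm behind the grasp point. The pads swing forward as they close: fully open they stand 13 mm farther back than shut.
Start: joints at [-1.454, 0.181, 1.607, -0, 1.354, -0.206], TCP at [0.182, -0.545, 0.216] pointing down, gripper open.
Joint ranges: [-2.99, 2.99], [-0.89, 2.07], [0.3, 2.58], [-1.14, 4.28], [0, 2.63], [-3.12, 3.12]. Speed limits (rad/s): [2.57, 2.57, 3.01, 3.14, 3.14, 3.14].

## Interface

Orientations are given as a rotation vector (axis times angle).
In Python, from cell import env, read_camera, camera_params, sign_off gives the robot as it stands. The module is installed in compiled form; this text tells all that it offers.
- The arm moves only by the tool send_rows, never from a script. Its argument "moves" is a list that holds one entry, the list of rows, each a list of 4 numbers: the shift along the tool's x, y, z in cm, then the turn about the tool's z in degrees. A call has exactly 5 rows; each row shifts and turns the pose as measured when the row begins, along the tool's axes as they then stand; what a row does not reach is not made up. A row lasts 1/10 s, in which the tool goes at most 50 mm and 8.59 degrees, less where a joint would pass 70% of its speed; a pose out of reach is approached as far as the arm can. A call with a gripper value outside its range is refused whole. "claw" is the opening, from 0 (shut) to 1 (fully open), set as the call begins (left out, the last holds). The fingers move at their own pace and stop on an object; "squeeze" is the grip in N (left out, the last holds). Time passes only in rows, so rows that do not move let the fingers close, or fill a call up. It gives the time, the measured TCP pose, the force and the opening at its end, in the units of the state.
- env.state(): the state, without advancing time (a new reading comes with each control period).
- read_camera(name): name is "side" or "top"; returns the picture (384x512x3 uint8, blue, green, red); there is no depth.
- camera_params(name): a dict with "fx", "fy", "cx", "cy" (pixels), "eye" and "rotation" of the camera in the world. Camera axes: x right, y down, z forward; pixel columns grow to the right and rows downward; lengths in m; the calibration is good to about 2 mm. A picture is of the moment at which its call begins. camera_params takes no time and is no camera call.
- sign_off(): hands the job in, once; it reports no verdict.
The state is a dict: "clock": time; "joint_positions": joint angles; "joint_vel": joint speeds; "joint_efforts": joint torques, N m; "tool_pos": TCP position; "tcp_rot": TCP orientation; "force": force on the tool from outside, world axes, zero at the start; "moment": the same for the moment, N m; "gripper_width": finger opening in m.
Only numpy, scipy, OpenCV 4.12 (cv2) and the standard library are available. Lean on these libraries where they do the work, as an engineer would, in place of code of your own. Each camera call takes 0.05 s, during which the arm holds its last target.

## Working session

There is one attempt and no reset: what is moved stays moved. The work goes in short steps, Python scripts to look and compute and a tool call to move; the robot and the scene stay as the last step left them, time stands still between calls to the robot, and variables do not carry over. Pictures are saved under pics/ and viewed, and the job is handed in when it is done.

Besides the shell and the picture viewer there is one more tool, called after "Request:" as name(argument=value, ...), one argument or row to a line, values as JSON. send_rows: Moves the arm, as the interface text tells. Its arguments: {"type":"object","properties":{"moves":{"type":"array"},"claw":{"type":"number"},"squeeze":{"type":"number"}},"required":["moves"]}

```bash
mkdir -p pics; python3 - <<'E'
from cell import env, read_camera, camera_params
import cv2
print(env.state())
for n in("side","top"):
    print(n,camera_params(n)); cv2.imwrite(f"pics/{n}0.png",read_camera(n))
E
```

```text
{'clock': 0.0, 'joint_positions': array([-1.45429813e+00,  1.81566095e-01,  1.60800306e+00, -3.10985201e-05,
        1.35381436e+00, -2.06290021e-01]), 'joint_vel': array([-0.00048173, -0.00065255,  0.00041276, -0.00024685, -0.00081118,
       -0.00114926]), 'joint_efforts': array([-2.31405547e-04, -4.44874012e+01, -3.51338553e+01, -1.50296037e-04,
        8.97274003e-03,  7.40174642e-07]), 'tool_pos': array([ 0.1823396 , -0.54470586,  0.21517249]), 'tcp_rot': array([-3.09899635e+00, -5.04558901e-01, -7.85620460e-05]), 'force': array([-0.68035718, -0.34730466,  0.52134835]), 'moment': array([ 0.04802876,  0.05166461, -0.01372493]), 'gripper_width': 0.0854104087701632}
side {'fx': 403.6484991708377, 'fy': 403.6484991708377, 'cx': 253.90096146135193, 'cy': 190.19557838739, 'eye': array([0.37434455, 0.79239035, 0.75131098]), 'rotation': array([-0.3555707 ,  2.75387382, -1.2252906 ])}
top {'fx': 368.07372524728146, 'fy': 368.07372524728146, 'cx': 248.2672648729438, 'cy': 191.9406777472267, 'eye': array([0.41209255, 0.05257916, 1.02606777]), 'rotation': array([-2.10377169,  2.16533665, -0.19029212])}
```

View pics/side0.png

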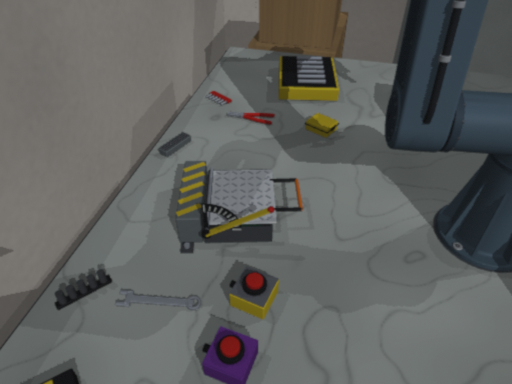

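View pics/top0.png

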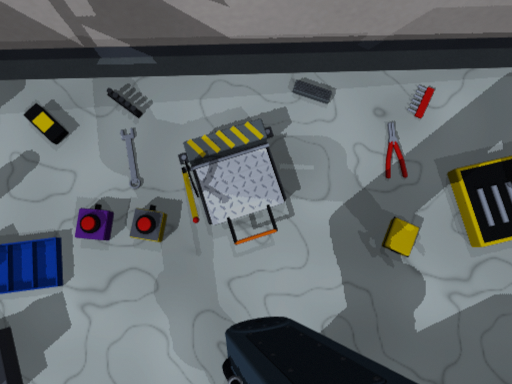

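The picture shows two boxes with a red button: the purple decoy at top (90,223) / side (231,348), and the yellow box with the grey top at top (147,225) / side (255,283). I choose the yellow one and check it in a close crop.

```bash
python3 - <<'E'
import cv2
a=cv2.imread("pics/top0.png");b=cv2.imread("pics/side0.png")
cv2.imwrite("pics/c1.png",cv2.resize(a[110:260,70:290],None,fx=3.6,fy=3.6,interpolation=cv2.INTER_CUBIC))
cv2.imwrite("pics/c2.png",cv2.resize(b[150:330,160:320],None,fx=3.3,fy=3.3,interpolation=cv2.INTER_CUBIC))
E
```

```text
(no output)
```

View pics/c1.png

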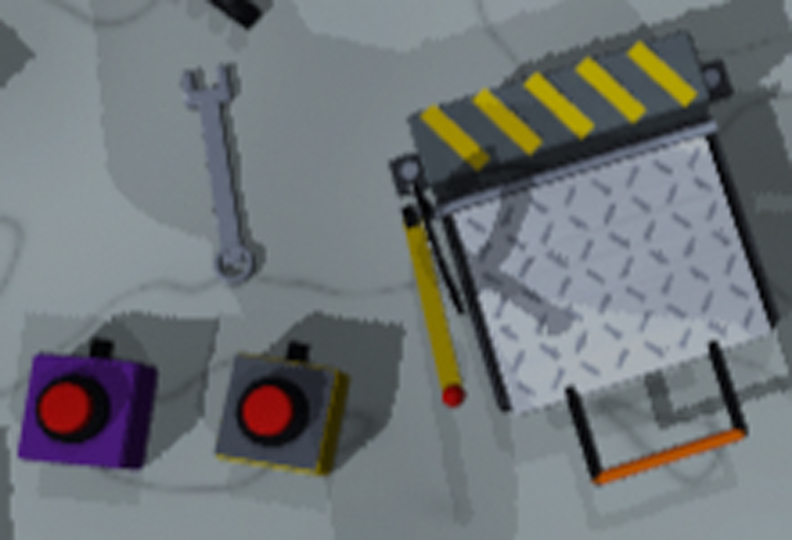

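View pics/c2.png

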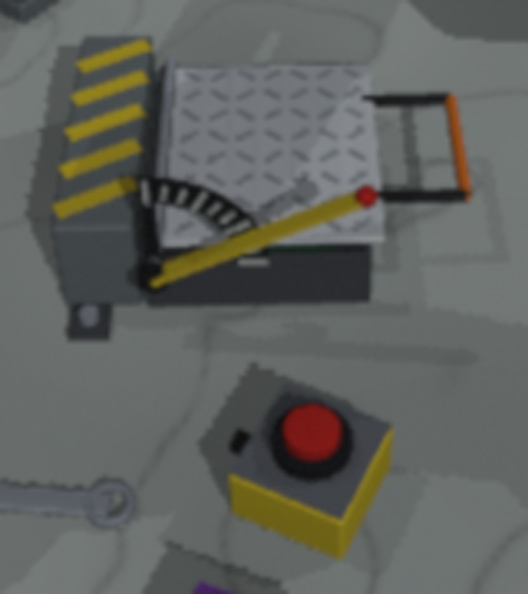

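```bash
cat > h.py <<'E'
import numpy as np
from scipy.spatial.transform import Rotation as R
from cell import env, read_camera, camera_params
import cv2
P={n:camera_params(n) for n in("side","top")}
# rotation convention: camera->world assumed
def proj(n,X):
    p=P[n];c=R.from_rotvec(p["rotation"]).inv().apply(np.atleast_2d(X)-p["eye"])
    return np.c_[p["fx"]*c[:,0]/c[:,2]+p["cx"],p["fy"]*c[:,1]/c[:,2]+p["cy"]]
def ray(n,uv,z):
    p=P[n];d=R.from_rotvec(p["rotation"]).apply([(uv[0]-p["cx"])/p["fx"],(uv[1]-p["cy"])/p["fy"],1])
    return p["eye"]+d*(z-p["eye"][2])/d[2]
def T(u,s,x0,y0): return ((u[0]+.5)/s-.5+x0,(u[1]+.5)/s-.5+y0)
t=lambda *u:T(u,3.6,70,110)
s=lambda *u:T(u,3.3,160,150)
E
python3 - <<'E'
from h import *
from scipy.optimize import least_squares
print("button",ray("top",t(267,411),.065),ray("side",s(312,432),.065))
print("bar",[ray("top",t(*q),.055) for q in((598,480),(745,433))],[ray("side",s(*q),.055) for q in((468,196),(452,97))])
obs=[("top",t(598,480),(-.227,.055,0),0),("top",t(745,433),(-.227,-.055,0),0),
("side",s(468,196),(-.227,.055,0),0),("side",s(452,97),(-.227,-.055,0),0),
("top",t(512,412),(-.165,.1,.003),0),("top",t(770,325),(-.165,-.1,.003),0),
("side",s(384,242),(-.165,.1,.003),0),("side",s(371,67),(-.165,-.1,.003),0),
("top",t(453,396),(-.165,.13,0),1),("side",s(367,196),(-.165,.13,0),1)]
def W(v,X,m):
    x,y,yaw,th=v; X=np.array(X)
    if m: X=R.from_euler("y",th).apply(X)   # -x goes up
    return R.from_euler("z",yaw).apply(X)+[x,y,.055]
def f(v): return np.concatenate([(proj(n,W(v,X,m))[0]-uv) for n,uv,X,m in obs])
r=least_squares(f,[.6,.1,-.2,.6]);print(r.x,np.round(r.fun.reshape(-1,2),2))
v=r.x
for q in((-.227,0,0),):print("bar mid",W(v,q,0),"at th",W(v,q,1))
E
```

```text
button [0.50181125 0.31871055 0.065     ] [0.49938656 0.32153275 0.065     ]
bar [array([0.4456676 , 0.08050556, 0.055     ]), array([ 0.47658609, -0.02767742,  0.055     ])] [array([0.44252519, 0.08258521, 0.055     ]), array([ 0.47427279, -0.02619266,  0.055     ])]
[0.67909122 0.09290243 0.28753194 0.46833324] [[-0.29 -0.05]
 [-1.32 -0.12]
 [-1.23 -0.6 ]
 [-1.15  0.3 ]
 [ 0.03  1.55]
 [ 0.3   2.28]
 [ 0.34 -1.48]
 [-0.93 -1.67]
 [-0.24  0.54]
 [-0.5   0.03]]
bar mid [0.46141031 0.02852832 0.055     ] at th [0.48484978 0.03546    0.15746771]
```

Request:
send_rows(
  moves=[
    [[0,0,0,-8],[0,0,0,-8],[0,0,0,-8],[0,0,0,-8],[0,0,0,-8]],
  ],
  claw=0,
  squeeze=40,
)

```text
clock: 0.6
tool_pos: [0.1821, -0.5429, 0.2124]
tcp_rot: [-2.716, -1.566, -0.004]
force: [0.4, -0.9, 0.2]
gripper_width: 0.0124
```

Request:
send_rows(
  moves=[
    [[0,0,0,-8],[0,0,0,-8],[0,0,0,-8],[0,0,0,-8],[0,0,0,-8]],
  ],
)

```text
clock: 1.1
tool_pos: [0.1819, -0.541, 0.2096]
tcp_rot: [-1.979, -2.429, -0.014]
force: [0.2, -0.1, -0.2]
gripper_width: -0.0
```

```bash
cat > g.py <<'E'
import sys
from h import *
def go(target,yaw=None):
    s=env.state(); r=R.from_rotvec(s["tcp_rot"]); M=r.as_matrix()
    y=np.arctan2(M[1,0],M[0,0])
    print("t",round(s["clock"],2),"pos",s["tool_pos"].round(4),"yaw",round(y,4),"F",s["force"].round(1),"w",round(s["gripper_width"],4),"zax",M[:,2].round(4))
    print("shift cm",(M.T@(np.array(target)-s["tool_pos"])*100).round(2), "turn deg",None if yaw is None else round(np.degrees(y-yaw),2))
if __name__=="__main__":
    a=list(map(float,sys.argv[1:])); go(a[:3],a[3] if len(a)>3 else None)
E
python3 g.py .5005 .320 .2 1.858
```

```text
t 1.1 pos [ 0.1819 -0.541   0.2096] yaw 1.7743 F [ 0.2 -0.1 -0.2] w -0.0 zax [-0.0015  0.0125 -0.9999]
shift cm [77.86 48.6   1.99] turn deg -4.8
```

Request:
send_rows(
  moves=[
    [[3.9,2.4,-0.1,-1],[3.9,2.4,-0.1,-1],[3.9,2.4,-0.1,-1],[3.9,2.4,-0.1,-1],[3.9,2.4,-0.1,-1]],
  ],
)

```text
clock: 1.6
tool_pos: [0.2509, -0.3189, 0.2134]
tcp_rot: [-1.868, -2.51, -0.02]
force: [0.5, 0.8, 0.3]
gripper_width: 0.0
```

Request:
send_rows(
  moves=[
    [[3.9,2.4,0,0],[3.9,2.4,0,0],[3.9,2.4,0,0],[3.9,2.4,0,0],[3.9,2.4,0,0]],
  ],
)

```text
clock: 2.1
tool_pos: [0.3097, -0.0883, 0.2162]
tcp_rot: [-1.873, -2.506, -0.022]
force: [0.8, -0.4, 0.1]
gripper_width: -0.0004
```

```bash
python3 g.py .5005 .320 .2 1.858
```

```text
t 2.1 pos [ 0.3097 -0.0883  0.2162] yaw 1.858 F [ 0.8 -0.4  0.1] w -0.0004 zax [-0.0015  0.0189 -0.9998]
shift cm [33.71 29.86  2.36] turn deg -0.0
```

Request:
send_rows(
  moves=[
    [[3.3,3.0,0,0],[3.3,3.0,0,0],[3.3,3.0,0,0],[3.3,3.0,0,0],[3.3,3.0,0,0]],
  ],
)

```text
clock: 2.6
tool_pos: [0.4074, 0.1228, 0.2202]
tcp_rot: [-1.876, -2.511, -0.024]
force: [1.2, -1.1, 0.6]
gripper_width: -0.0001
```

Request:
send_rows(
  moves=[
    [[3.3,3.0,0,0],[3.3,3.0,0,0],[3.3,3.0,0,0],[3.0,2.7,0,0],[1,1,0,0]],
  ],
)

```text
clock: 3.1
tool_pos: [0.4907, 0.3042, 0.2211]
tcp_rot: [-1.868, -2.515, -0.022]
force: [-0.6, -1.0, -0.3]
gripper_width: -0.0001
```

```bash
python3 g.py .5005 .320 .1 1.858
```

```text
t 3.1 pos [0.4907 0.3042 0.2211] yaw 1.8642 F [-0.6 -1.  -0.3] w -0.0001 zax [ 0.0014  0.0163 -0.9999]
shift cm [ 1.04  1.32 12.13] turn deg 0.36
```

Request:
send_rows(
  moves=[
    [[0.5,0.6,2.6,0],[0.5,0.6,2.8,0],[0.1,0.1,2.8,0],[0,0,2.3,0],[0,0,1.0,0]],
  ],
)

```text
clock: 3.6
tool_pos: [0.5013, 0.3251, 0.1022]
tcp_rot: [-1.862, -2.521, -0.024]
force: [0.6, 0.4, 0.3]
gripper_width: -0.0001
```

```bash
python3 g.py .5005 .320 .08 1.858; python3 - <<'E'
from h import *
a=read_camera("top");b=read_camera("side")
o=[cv2.resize(a[160:270,90:230],None,fx=2.8,fy=2.8),cv2.resize(b[210:320,190:330],None,fx=2.8,fy=2.8)]
cv2.imwrite("pics/p1.png",np.hstack(o))
E
```

```text
t 3.6 pos [0.5013 0.3251 0.1022] yaw 1.8692 F [0.6 0.4 0.3] w -0.0001 zax [ 0.0029  0.0172 -0.9998]
shift cm [-0.5  -0.25  2.21] turn deg 0.64
```

View pics/p1.png

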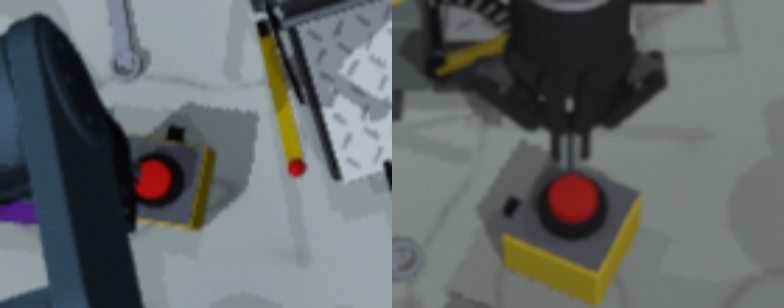

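The side view shows the shut fingertips right above the red button (crop 573,160 against 573,198). Pressing now.

Request:
send_rows(
  moves=[
    [[-0.3,-0.2,0.8,0],[-0.2,0,0.8,0],[0,0,0.6,0],[0,0,0.3,0],[0,0,0,0]],
  ],
)

```text
clock: 4.2
tool_pos: [0.5041, 0.3202, 0.0805]
tcp_rot: [-1.865, -2.523, -0.034]
force: [-0.3, -0.1, 0.0]
gripper_width: 0.0
```

Request:
send_rows(
  moves=[
    [[0,0,0.3,0],[0,0,0.3,0],[0,0,0.3,0],[0,0,0.3,0],[0,0,0.3,0]],
  ],
)

```text
clock: 4.7
tool_pos: [0.5053, 0.321, 0.0658]
tcp_rot: [-1.866, -2.524, -0.037]
force: [-0.5, -0.8, -0.3]
gripper_width: -0.0004
```

```bash
python3 g.py .5005 .320 .07 1.858
```

```text
t 4.7 pos [0.5053 0.321  0.0658] yaw 1.8686 F [-0.5 -0.8 -0.3] w -0.0004 zax [ 0.0122  0.0206 -0.9997]
shift cm [ 0.05 -0.48 -0.43] turn deg 0.61
```

```bash
python3 - <<'E'
from h import *
print(env.state()["force"])
b=read_camera("side")
cv2.imwrite("pics/p2.png",cv2.resize(b[210:320,190:330],None,fx=5,fy=5,interpolation=cv2.INTER_CUBIC))
E
```

```text
[-0.45050704 -0.83221618 -0.33529293]
```

View pics/p2.png

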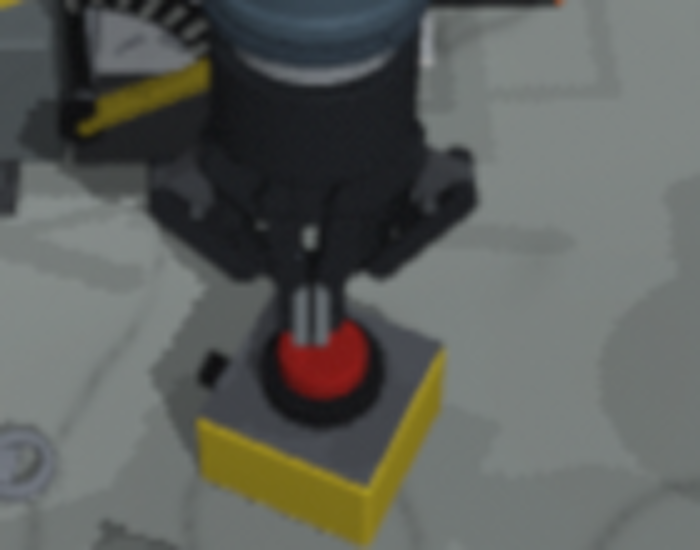

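```bash
python3 - <<'E'
from h import *
s=env.state();M=R.from_rotvec(s["tcp_rot"]).as_matrix()
for d in (-.02,-.01,0,.006,.011): print(d,(proj("side",s["tool_pos"]+M[:,2]*d)[0]-[190,210])*5)
print((proj("side",[.5005,.32,.065])[0]-[190,210])*5)
E
```

```text
-0.02 [308.79781911 317.95810855]
-0.01 [308.53972531 333.24812883]
0 [308.28575207 348.29403882]
0.006 [308.13530513 357.20683221]
0.011 [308.01102399 364.56950886]
[319.29965273 349.18473693]
```

Request:
send_rows(
  moves=[
    [[0,-0.4,-0.2,0],[0,-0.1,0,0],[0,0,0.2,0],[0,0,0.2,0],[0,0,0.2,0]],
  ],
)

```text
clock: 5.25
tool_pos: [0.4998, 0.3195, 0.0612]
tcp_rot: [-1.866, -2.524, -0.037]
force: [-0.1, 0.0, 0.5]
gripper_width: 0.0002
```

```bash
python3 g.py .5005 .320 .07 1.858; python3 - <<'E'
from h import *
b=read_camera("side")
cv2.imwrite("pics/p3.png",cv2.resize(b[210:320,190:330],None,fx=5,fy=5,interpolation=cv2.INTER_CUBIC))
E
```

```text
t 5.25 pos [0.4998 0.3195 0.0612] yaw 1.8687 F [-0.1  0.   0.5] w 0.0002 zax [ 0.0118  0.0204 -0.9997]
shift cm [ 0.04  0.09 -0.88] turn deg 0.61
```

View pics/p3.png

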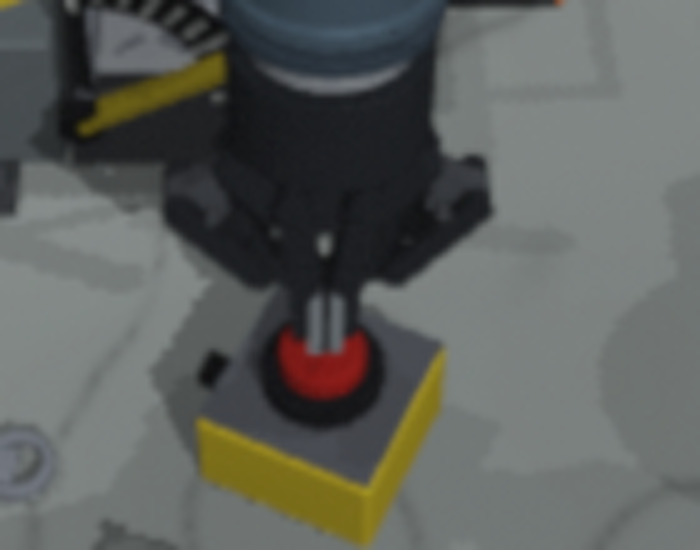

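Request:
send_rows(
  moves=[
    [[0,0,0.1,0],[0,0,0.1,0],[0,0,0.1,0],[0,0,0.1,0],[0,0,0.1,0]],
  ],
)

```text
clock: 5.8
tool_pos: [0.4998, 0.3195, 0.0552]
tcp_rot: [-1.866, -2.524, -0.036]
force: [0.5, -0.9, 0.4]
gripper_width: 0.0003
```

Request:
send_rows(
  moves=[
    [[0,0,0.1,0],[0,0,0.1,0],[0,0,0.1,0],[0,0,0,0],[0,0,0,0]],
  ],
)

```text
clock: 6.3
tool_pos: [0.4998, 0.3195, 0.0524]
tcp_rot: [-1.865, -2.524, -0.036]
force: [-0.5, -0.6, 1.8]
gripper_width: 0.0001
```

Request:
send_rows(
  moves=[
    [[0,0,0.1,0],[0,0,0.1,0],[0,0,0.1,0],[0,0,0,0],[0,0,0,0]],
  ],
)

```text
clock: 6.8
tool_pos: [0.4999, 0.3195, 0.0498]
tcp_rot: [-1.865, -2.524, -0.035]
force: [-1.3, -0.5, 3.4]
gripper_width: 0.0002
```

```bash
python3 - <<'E'
from h import *
b=read_camera("side")
cv2.imwrite("pics/p4.png",cv2.resize(b[210:320,190:330],None,fx=5,fy=5,interpolation=cv2.INTER_CUBIC))
E
```

```text
(no output)
```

View pics/p4.png

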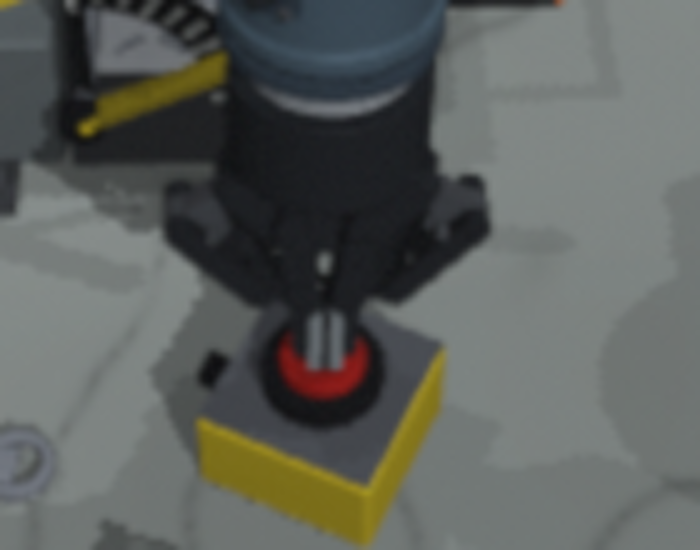

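Request:
send_rows(
  moves=[
    [[0,0,0.1,0],[0,0,0.1,0],[0,0,0.1,0],[0,0,0.1,0],[0,0,0,0]],
  ],
)

```text
clock: 7.35
tool_pos: [0.4999, 0.3196, 0.0482]
tcp_rot: [-1.865, -2.525, -0.034]
force: [-2.3, -1.0, 4.7]
gripper_width: 0.0001
```

```bash
python3 g.py .5005 .320 .07 1.858; python3 - <<'E'
from h import *
b=read_camera("side")
cv2.imwrite("pics/p5.png",cv2.resize(b[210:320,190:330],None,fx=5,fy=5,interpolation=cv2.INTER_CUBIC))
E
```

```text
t 7.35 pos [0.4999 0.3196 0.0482] yaw 1.8693 F [-2.3 -1.   4.7] w 0.0001 zax [ 0.0106  0.0192 -0.9998]
shift cm [ 0.06  0.1  -2.18] turn deg 0.65
```

View pics/p5.png

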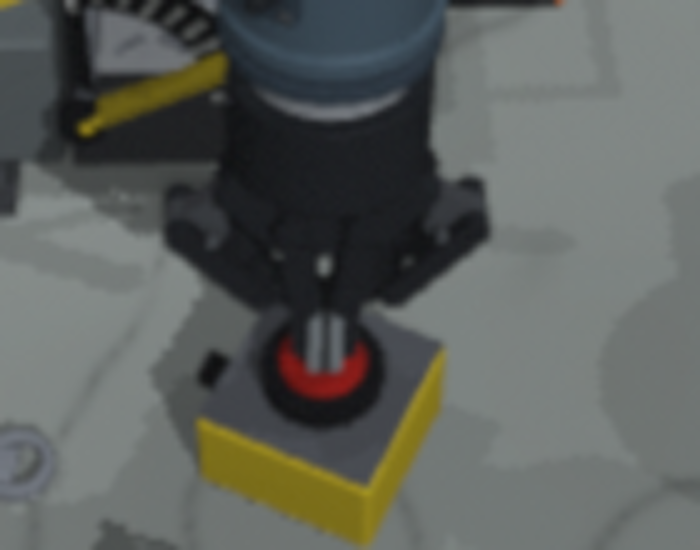

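Request:
send_rows(
  moves=[
    [[0,0,0.3,0],[0,0,0.3,0],[0,0,0.3,0],[0,0,0.3,0],[0,0,0.3,0]],
  ],
)

```text
clock: 7.9
tool_pos: [0.5003, 0.3197, 0.0475]
tcp_rot: [-1.861, -2.528, -0.029]
force: [-11.6, -7.0, 27.7]
gripper_width: -0.0001
```

Hard stop reached (27.7 N with no further travel): the button is fully down. Releasing.

Request:
send_rows(
  moves=[
    [[0,0,-0.4,0],[0,0,-1,0],[0,0,-2,0],[0,0,-3,0],[0,0,-3,0]],
  ],
)

```text
clock: 8.4
tool_pos: [0.4965, 0.3172, 0.1401]
tcp_rot: [-1.859, -2.524, -0.019]
force: [-0.2, 0.2, -0.4]
gripper_width: -0.0
```

```bash
python3 g.py .4614 .0285 .2 1.858; python3 - <<'E'
from h import *
b=read_camera("side")
cv2.imwrite("pics/p6.png",cv2.resize(b[210:320,190:330],None,fx=5,fy=5,interpolation=cv2.INTER_CUBIC))
s=env.state()
print((proj("side",s["tool_pos"])[0]-[190,210])*5)
E
```

```text
t 8.4 pos [0.4965 0.3172 0.1401] yaw 1.872 F [-0.2  0.2 -0.4] w -0.0 zax [ 0.0018  0.0138 -0.9999]
shift cm [-26.45 -11.88  -6.4 ] turn deg 0.8
[322.29376937 220.08692723]
```

View pics/p6.png

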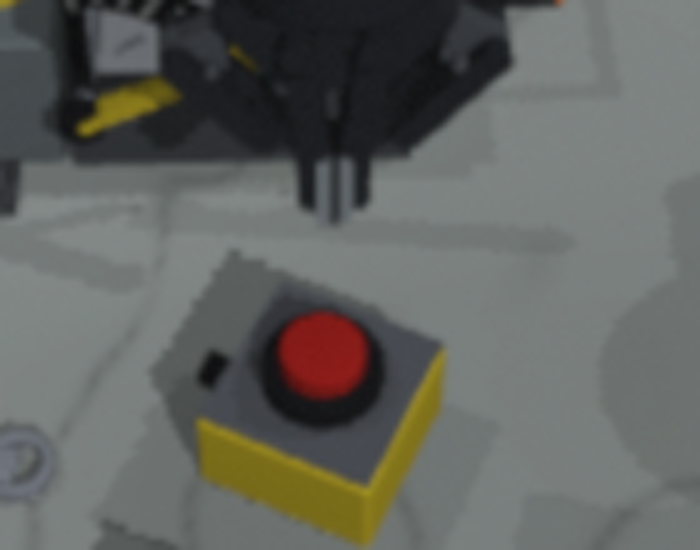

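Request:
send_rows(
  moves=[
    [[0,0,-3.5,0.8],[0,0,-3.5,0],[-3.6,-1.6,-1,0],[-4.2,-1.9,0,0],[-4.2,-1.9,0,0]],
  ],
  claw=0.7,
)

```text
clock: 8.95
tool_pos: [0.4832, 0.1886, 0.229]
tcp_rot: [1.869, 2.521, 0.043]
force: [-0.0, 0.2, -0.0]
gripper_width: 0.0598
```

Request:
send_rows(
  moves=[
    [[-4.2,-1.9,0,0],[-4.2,-1.9,0,0],[-4.2,-1.9,0,0],[-1.5,-0.7,0,0],[0,0,0,0]],
  ],
)

```text
clock: 9.45
tool_pos: [0.4623, 0.0253, 0.2258]
tcp_rot: [1.871, 2.512, 0.047]
force: [0.7, -0.3, -0.4]
gripper_width: 0.0599
```

```bash
python3 g.py .460 .028 .1 1.858
```

```text
t 9.45 pos [0.4623 0.0253 0.2258] yaw 1.8612 F [ 0.7 -0.3 -0.4] w 0.0599 zax [ 0.0246  0.0187 -0.9995]
shift cm [ 0.18 -0.5  12.57] turn deg 0.18
```

Request:
send_rows(
  moves=[
    [[0.1,-0.3,3,0],[0.1,-0.2,3,0],[0,0,3,0],[0,0,2.5,0],[0,0,0.5,0]],
  ],
)

```text
clock: 9.95
tool_pos: [0.4637, 0.0307, 0.1043]
tcp_rot: [1.868, 2.506, 0.055]
force: [0.6, 0.4, -0.0]
gripper_width: 0.0598
```

```bash
python3 g.py .460 .028 .026 1.858; python3 - <<'E'
from h import *
b=read_camera("side");a=read_camera("top")
cv2.imwrite("pics/p7.png",np.hstack([cv2.resize(b[120:270,200:340],None,fx=3,fy=3,interpolation=cv2.INTER_CUBIC),cv2.resize(a[130:280,170:290],None,fx=3,fy=3,interpolation=cv2.INTER_CUBIC)]))
E
```

```text
t 9.95 pos [0.4637 0.0307 0.1043] yaw 1.8604 F [ 0.6  0.4 -0. ] w 0.0598 zax [ 0.0336  0.0191 -0.9993]
shift cm [-0.23 -0.73  7.81] turn deg 0.14
```

View pics/p7.png

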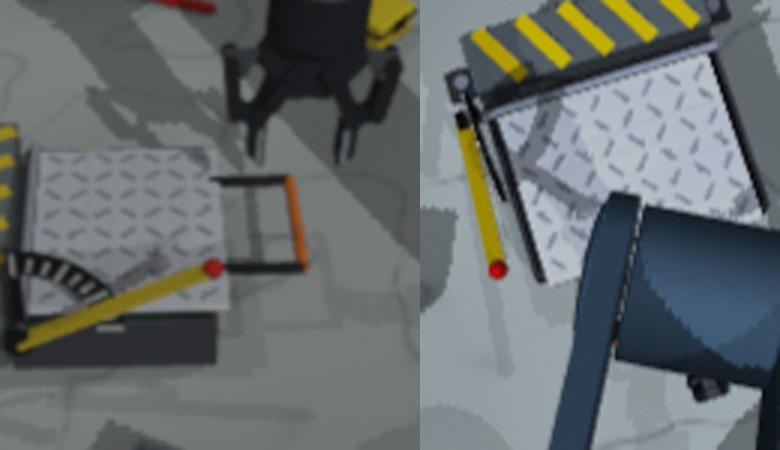

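Request:
send_rows(
  moves=[
    [[-0.2,-0.5,1.2,0],[0,-0.3,1.2,0],[0,0,1.2,0],[0,0,1.0,0],[0,0,0.5,0]],
  ],
)

```text
clock: 10.55
tool_pos: [0.4635, 0.0266, 0.0557]
tcp_rot: [1.86, 2.498, 0.063]
force: [0.2, 0.1, -1.0]
gripper_width: 0.0602
```

```bash
python3 g.py .460 .028 .026 1.858; python3 - <<'E'
from h import *
b=read_camera("side")
cv2.imwrite("pics/p8.png",cv2.resize(b[130:240,240:340],None,fx=5,fy=5,interpolation=cv2.INTER_CUBIC))
E
```

```text
t 10.55 pos [0.4635 0.0266 0.0557] yaw 1.8614 F [ 0.2  0.1 -1. ] w 0.0602 zax [ 0.0452  0.0166 -0.9988]
shift cm [ 0.23 -0.44  2.95] turn deg 0.2
```

View pics/p8.png

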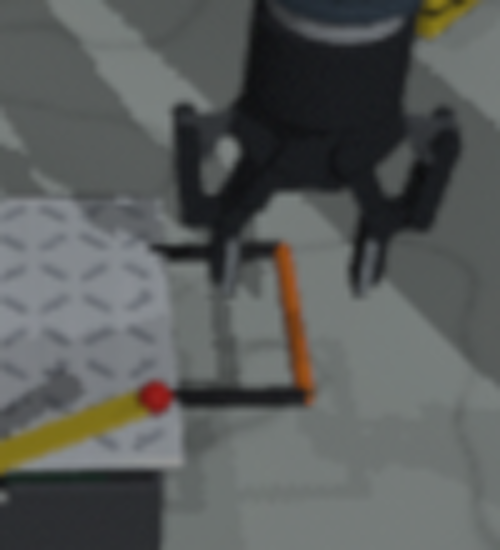

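Request:
send_rows(
  moves=[
    [[0.1,-0.2,0.7,0],[0.1,0,0.7,0],[0,0,0.7,0],[0,0,0.5,0],[0,0,0.2,0]],
  ],
)

```text
clock: 11.1
tool_pos: [0.4623, 0.0285, 0.0251]
tcp_rot: [1.861, 2.498, 0.063]
force: [0.5, -0.5, 0.4]
gripper_width: 0.0594
```

```bash
python3 g.py .460 .028 .026 1.858; python3 - <<'E'
from h import *
b=read_camera("side")
cv2.imwrite("pics/p9.png",cv2.resize(b[130:240,240:340],None,fx=5,fy=5,interpolation=cv2.INTER_CUBIC))
E
```

```text
t 11.1 pos [0.4623 0.0285 0.0251] yaw 1.8612 F [ 0.5 -0.5  0.4] w 0.0594 zax [ 0.045   0.0167 -0.9988]
shift cm [ 0.02 -0.23 -0.1 ] turn deg 0.19
```

View pics/p9.png

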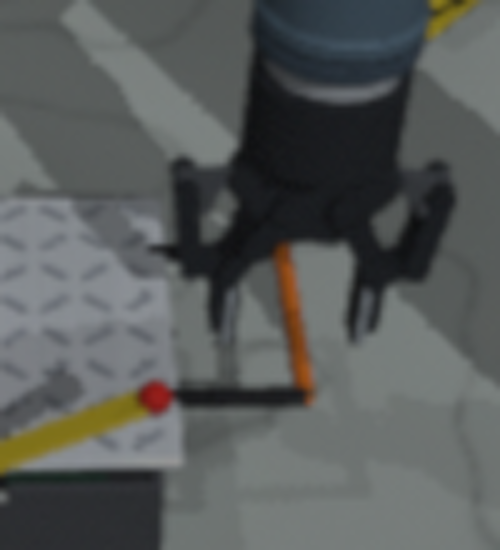

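Request:
send_rows(
  moves=[
    [[0,0,0,0],[0,0,0,0],[0,0,0,0],[0,0,0,0],[0,0,0,0]],
  ],
  claw=0,
  squeeze=40,
)

```text
clock: 11.65
tool_pos: [0.4617, 0.0281, 0.0254]
tcp_rot: [1.861, 2.499, 0.061]
force: [1.8, 1.8, -3.1]
gripper_width: 0.0082
```

```bash
python3 g.py .460 .028 .026 1.858; python3 - <<'E'
from h import *
b=read_camera("side")
cv2.imwrite("pics/p10.png",cv2.resize(b[130:240,240:340],None,fx=5,fy=5,interpolation=cv2.INTER_CUBIC))
E
```

```text
t 11.65 pos [0.4617 0.0281 0.0254] yaw 1.8615 F [ 1.8  1.8 -3.1] w 0.0082 zax [ 0.0435  0.0161 -0.9989]
shift cm [ 0.04 -0.16 -0.07] turn deg 0.2
```

View pics/p10.png

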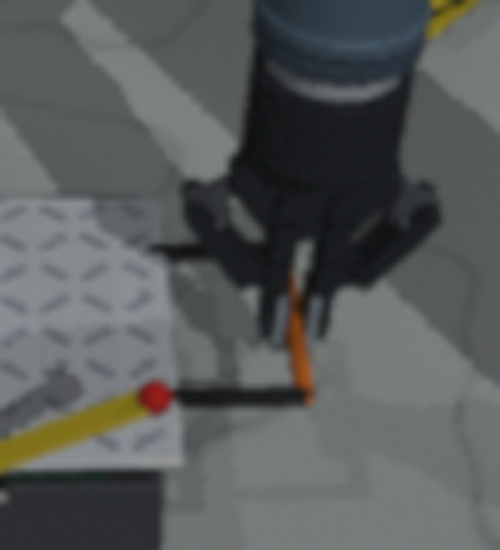

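Request:
send_rows(
  moves=[
    [[0,0,0,0],[0,0.06,-0.9,0],[0,0.1,-0.9,0],[0,0.13,-0.9,0],[0,0.17,-0.9,0]],
  ],
  squeeze=60,
)

```text
clock: 12.2
tool_pos: [0.4645, 0.029, 0.0633]
tcp_rot: [1.862, 2.499, 0.061]
force: [3.2, 0.8, -5.4]
gripper_width: 0.0075
```

```bash
cat > arc.py <<'E'
import sys
from h import *
# grip start tool pos, unit yaw
p0=np.array([.4617,.0281,.0254]);ux=np.array([np.cos(.2875),np.sin(.2875),0])
s=env.state();M=R.from_rotvec(s["tcp_rot"]).as_matrix();d=s["tool_pos"]-p0
print("t",round(s["clock"],2),"F",s["force"].round(1),"w",round(s["gripper_width"],4),"d unit mm",1000*np.array([d@ux,d@[-ux[1],ux[0],0],d[2]]).round(4),"th from z",np.arcsin(d[2]/.227).round(4),"zax",M[:,2].round(4))
for th in map(float,sys.argv[1:]):
    t=p0+.227*((1-np.cos(th))*ux+np.array([0,0,np.sin(th)]))
    print(th,"tool cm",(M.T@(t-s["tool_pos"])*100).round(2))
E
python3 arc.py .2 .3 .4
```

```text
t 12.2 F [ 3.2  0.8 -5.4] w 0.0075 d unit mm [ 2.9  0.  37.9] th from z 0.1677 zax [ 0.0431  0.0164 -0.9989]
0.2 tool cm [ 0.    0.19 -0.71]
0.3 tool cm [ 0.01  0.85 -2.88]
0.4 tool cm [ 0.01  1.73 -4.98]
```

Request:
send_rows(
  moves=[
    [[0,0.22,-0.8,0],[0,0.26,-0.8,0],[0,0.3,-0.8,0],[0,0.33,-0.8,0],[0,0.37,-0.8,0]],
  ],
)

```text
clock: 12.7
tool_pos: [0.4755, 0.0322, 0.1072]
tcp_rot: [1.863, 2.502, 0.054]
force: [-0.7, -2.6, -3.7]
gripper_width: 0.0075
```

```bash
python3 arc.py .35 .4 .47
python3 - <<'E'
from h import *
b=read_camera("side");a=read_camera("top")
cv2.imwrite("pics/q1s.png",b);cv2.imwrite("pics/q1t.png",a)
cv2.imwrite("pics/q1.png",np.hstack([cv2.resize(b[130:260,180:320],None,fx=3.2,fy=3.2,interpolation=cv2.INTER_CUBIC),cv2.resize(a[130:260,170:280],None,fx=3.2,fy=3.2,interpolation=cv2.INTER_CUBIC)]))
E
```

```text
t 12.7 F [-0.7 -2.6 -3.7] w 0.0075 d unit mm [14.4  0.  81.8] th from z 0.3686 zax [ 0.0384  0.0149 -0.9992]
0.35 tool cm [-0.   -0.08  0.39]
0.4 tool cm [-0.    0.38 -0.65]
0.47 tool cm [ 0.    1.11 -2.06]
```

View pics/q1.png

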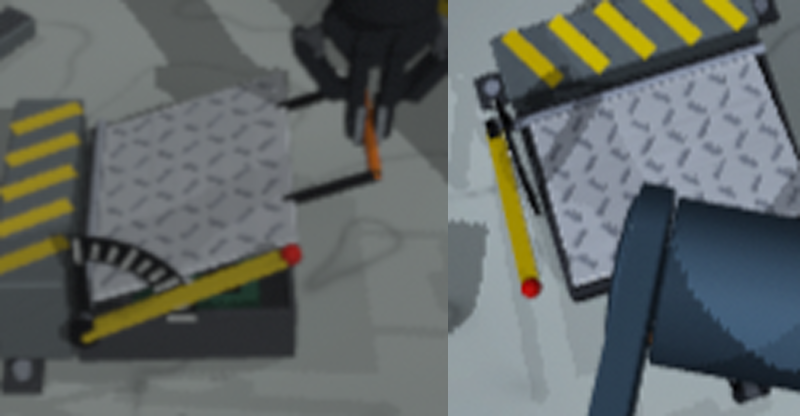

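Request:
send_rows(
  moves=[
    [[0,0.3,-0.6,0],[0,0.3,-0.6,0],[0,0.2,-0.4,0],[0,0,0,0],[0,0,0,0]],
  ],
)

```text
clock: 13.3
tool_pos: [0.4832, 0.0344, 0.1261]
tcp_rot: [1.863, 2.503, 0.052]
force: [-0.6, -3.1, -5.1]
gripper_width: 0.0078
```

```bash
python3 arc.py .45 .47
python3 - <<'E'
from h import *
b=read_camera("side");a=read_camera("top")
cv2.imwrite("pics/q2s.png",b);cv2.imwrite("pics/q2t.png",a)
cv2.imwrite("pics/q2a.png",cv2.resize(b[140:250,190:310],None,fx=5,fy=5,interpolation=cv2.INTER_CUBIC))
cv2.imwrite("pics/q2b.png",cv2.resize(a[130:240,170:290],None,fx=5,fy=5,interpolation=cv2.INTER_CUBIC))
for n in("side0","top0","q2s","q2t"):
    im=cv2.imread(f"pics/{n}.png").astype(int)
    m=((im[...,2]>120)&(im[...,1]<70)&(im[...,0]<70)).astype(np.uint8)
    k,_,st,c=cv2.connectedComponentsWithStats(m)
    print(n,[(st[i,4],c[i].round(2)) for i in range(1,k) if st[i,4]>8])
E
```

```text
t 13.3 F [-0.6 -3.1 -5.1] w 0.0078 d unit mm [ 2.240e+01 -1.000e-01  1.007e+02] th from z 0.4594 zax [ 0.0371  0.0143 -0.9992]
0.45 tool cm [0.   0.02 0.19]
0.47 tool cm [ 0.01  0.23 -0.21]
side0 [(np.int32(42), array([221.5 ,  96.02])), (np.int32(60), array([252.32, 115.72])), (np.int32(9), array([271., 209.])), (np.int32(130), array([254.95, 280.62])), (np.int32(157), array([231.08, 347.71]))]
top0 [(np.int32(214), array([424.54, 102.07])), (np.int32(85), array([389.11, 154.91])), (np.int32(62), array([397.56, 150.45])), (np.int32(121), array([ 87.4, 222.8])), (np.int32(120), array([143.57, 223.64])), (np.int32(12), array([194.25, 220.33])), (np.int32(10), array([268.5, 230.8]))]
q2s [(np.int32(13), array([254.23, 118.46])), (np.int32(18), array([271.28, 208.89])), (np.int32(155), array([254.5 , 279.98])), (np.int32(154), array([229.41, 343.81]))]
q2t [(np.int32(22), array([431.09,  89.91])), (np.int32(46), array([388.54, 155.57])), (np.int32(127), array([ 87.44, 222.8 ])), (np.int32(132), array([143.8 , 223.77])), (np.int32(21), array([194.95, 219.81]))]
```

View pics/q2a.png

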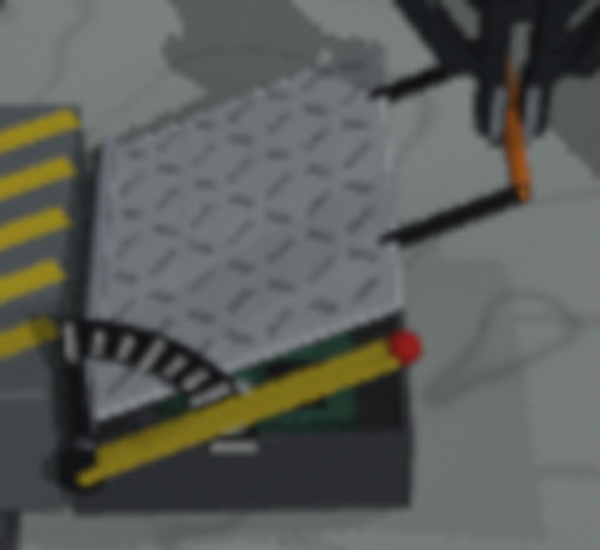

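View pics/q2b.png

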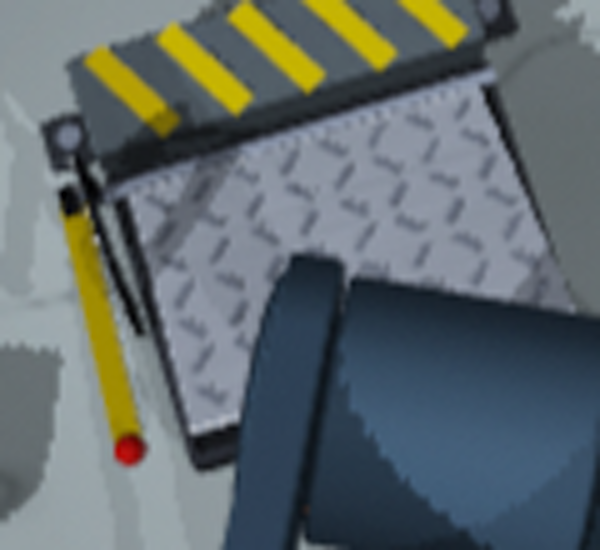

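```bash
python3 - <<'E'
import cv2,numpy as np
b=cv2.imread("pics/q2s.png");a=cv2.imread("pics/q2t.png")
z=lambda im,x,y:cv2.copyMakeBorder(cv2.resize(im[y:y+26,x:x+34],None,fx=11,fy=11,interpolation=cv2.INTER_CUBIC),0,4,0,4,cv2.BORDER_CONSTANT)
# side: near+y(255,192), near-y (250,142), far+y (195,210); top: near+y (192,205)
cv2.imwrite("pics/q3.png",np.vstack([np.hstack([z(b,252,192),z(b,250,144)]),np.hstack([z(b,195,206),z(a,190,203)])]))
E
```

```text
(no output)
```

View pics/q3.png

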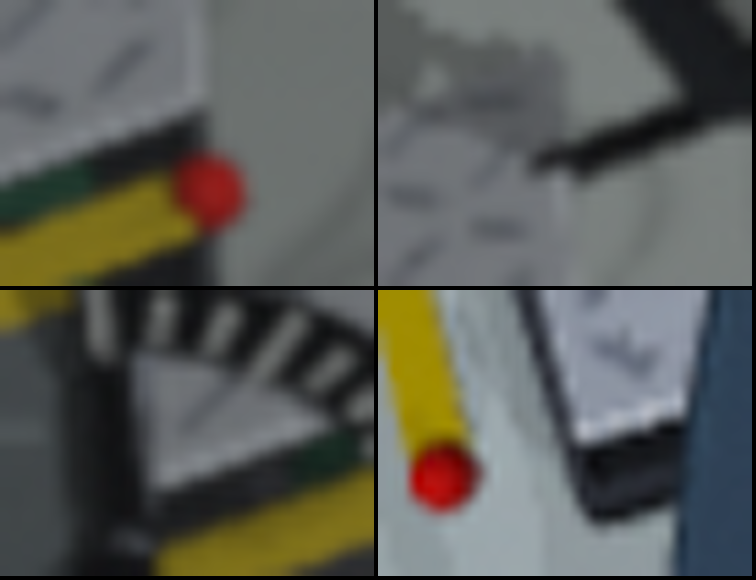

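```bash
python3 - <<'E'
from h import *
from scipy.optimize import least_squares
obs=[("top",t(598,480),(-.227,.055,0),0),("top",t(745,433),(-.227,-.055,0),0),
("side",s(468,196),(-.227,.055,0),0),("side",s(452,97),(-.227,-.055,0),0),
("top",t(512,412),(-.165,.1,.003),0),("top",t(770,325),(-.165,-.1,.003),0),
("side",s(384,242),(-.165,.1,.003),0),("side",s(371,67),(-.165,-.1,.003),0),
("top",(195.45,219.4),(-.165,.13,0),1),("side",(270.6,209.1),(-.165,.13,0),1),
("side",(270.4,200.9),(-.165,.1,-.003),2),("top",(207.55,216.65),(-.165,.1,.003),2)]
def W(v,X,m):
    x,y,yaw=v[:3]; X=np.array(X)
    if m: X=R.from_euler("y",v[2+m]).apply(X)
    return R.from_euler("z",yaw).apply(X)+[x,y,.055]
def f(v,full=True):
    r=[(proj(n,W(v,X,m))[0]+(v[5:7] if n=="top" else v[7:9])-uv) for n,uv,X,m in obs]
    return np.concatenate(r+[v[5:9]/1.0]) if full else np.array(r)
r=least_squares(f,[.68,.09,.28,.46,.46,0,0,0,0]);print(r.x.round(4));print(f(r.x,0).round(2))
J=r.jac;C=np.linalg.inv(J.T@J);print("sd px=1",np.sqrt(C[3,3]),np.sqrt(C[4,4]),np.sqrt(C[3,3]+C[4,4]-2*C[3,4]))
v=r.x
h=[.003,0,-.003]
for th in(.45,.46,.47,.48):
  v2=v.copy();v2[4]=th;print(th,[ (proj("side",W(v2,(-.165,yy,zz),2))[0]+v[7:9]).round(2) for yy,zz in((.1,.003),(.1,-.003),(.13,0))], (proj("side",W(v2,(-.165,.13,0),1))[0]+v[7:9]).round(2))
E
```

```text
[ 0.6789  0.0931  0.289   0.4792  0.4601  0.3163 -0.5327  0.4596  0.5762]
[[ 0.08 -0.53]
 [-0.97 -0.66]
 [-0.71 -0.06]
 [-0.69  0.85]
 [ 0.37  1.1 ]
 [ 0.61  1.72]
 [ 0.89 -0.91]
 [-0.49 -1.09]
 [-0.06 -0.03]
 [-0.    0.04]
 [ 0.55  0.59]
 [-0.36 -1.07]]
sd px=1 0.018171813072796538 0.01765897887554507 0.020609627886898997
0.45 [array([270.14, 200.25]), array([271.24, 201.97]), array([271.53, 210.52])] [270.6  209.14]
0.46 [array([269.82, 199.78]), array([270.95, 201.49]), array([271.22, 210.05])] [270.6  209.14]
0.47 [array([269.5 , 199.31]), array([270.65, 201.02]), array([270.9 , 209.58])] [270.6  209.14]
0.48 [array([269.16, 198.85]), array([270.34, 200.55]), array([270.57, 209.11])] [270.6  209.14]
```

```bash
cat > slope.py <<'E'
import sys
from h import *
from scipy.optimize import brentq
V=[.6789,.0931,.289]; off=np.array([.46,.58])
def W(th,X): return R.from_euler("z",V[2]).apply(R.from_euler("y",th).apply(np.array(X)))+[V[0],V[1],.055]
def line(th,y,z,xs):
    p=np.array([proj("side",W(th,(-x,y,z)))[0] for x in xs])+off
    return p
def cross(col,lo,hi,want):
    # subpixel row of strongest gradient of given sign
    g=np.diff(col[lo:hi])*want; i=int(np.argmax(g))
    if 0<i<len(g)-1:
        a,b,c=g[i-1:i+2]; d=.5*(a-c)/(a-2*b+c) if (a-2*b+c)!=0 else 0
    else: d=0
    return lo+i+.5+d,g[i]
def run(f):
    im=cv2.imread(f).astype(float)
    out={}
    yel=im[...,2]+im[...,1]-2*im[...,0]   # yellow-ness
    br=im.sum(2)/3
    for name,ch,y,z,sg,c0,c1 in(("blade_top",yel,.1275,.007,1,222,262),("blade_bot",yel,.1325,-.007,-1,222,262),("plate",br,.1,-.003,-1,238,267)):
        th0=.465; L=line(th0,y,z,np.linspace(.02,.17,30)); L=L[np.argsort(L[:,0])]
        cs=np.arange(c0,c1);rs=[]
        for c in cs:
            r0=np.interp(c,L[:,0],L[:,1]); q,_=cross(ch[:,c],int(r0)-4,int(r0)+6,sg); rs.append(q)
        rs=np.array(rs);k=np.ones(len(cs),bool)
        for _ in range(4):
            p=np.polyfit(cs[k],rs[k],1);e=rs-np.polyval(p,cs);k=abs(e)<max(.35,2*e[k].std())
        def res(th):
            P=line(th,y,z,np.linspace(.02,.17,30));P=P[np.argsort(P[:,0])]
            rr=np.interp(cs,P[:,0],P[:,1]);return rr
        sl=brentq(lambda th:np.polyfit(cs,res(th),1)[0]-p[0],.2,.9)
        mid=brentq(lambda th:res(th).mean()-np.polyval(p,cs).mean(),.2,.9)
        out[name]=(sl,mid)
        print(name,"n",k.sum(),"rms",e[k].std().round(3),"slope",p[0].round(4),"th slope",round(sl,4),"th offset",round(mid,4))
run(sys.argv[1])
E
python3 slope.py pics/q2s.png
```

```text
blade_top n 37 rms 0.146 slope -0.3818 th slope 0.4684 th offset 0.49
blade_bot n 40 rms 0.128 slope -0.3726 th slope 0.4639 th offset 0.4878
plate n 29 rms 0.141 slope -0.3653 th slope 0.4459 th offset 0.4736
```

The blade and the plate edge, measured the same way in the same picture, put the plate about 0.017 rad too low. Raising it slightly.

```bash
python3 arc.py .475
```

```text
t 13.4 F [-1.2 -2.4 -4.7] w 0.0074 d unit mm [ 22.3  -0.  100.5] th from z 0.4587 zax [ 0.037   0.0144 -0.9992]
0.475 tool cm [ 0.    0.3  -0.32]
```

Request:
send_rows(
  moves=[
    [[0,0.12,-0.17,0],[0,0.12,-0.17,0],[0,0,0,0],[0,0,0,0],[0,0,0,0]],
  ],
)

```text
clock: 13.9
tool_pos: [0.4846, 0.0349, 0.1294]
tcp_rot: [1.864, 2.504, 0.051]
force: [-2.9, -2.7, -2.5]
gripper_width: 0.0077
```

```bash
python3 arc.py .475; python3 - <<'E'
from h import *
cv2.imwrite("pics/q4s.png",read_camera("side"));cv2.imwrite("pics/q5s.png",read_camera("side"))
E
python3 slope.py pics/q4s.png;python3 slope.py pics/q5s.png
```

```text
t 13.9 F [-2.9 -2.7 -2.5] w 0.0077 d unit mm [ 23.9  -0.  104. ] th from z 0.476 zax [ 0.0351  0.0143 -0.9993]
0.475 tool cm [0.   0.13 0.03]
blade_top n 37 rms 0.129 slope -0.3818 th slope 0.4683 th offset 0.4897
blade_bot n 40 rms 0.125 slope -0.3727 th slope 0.464 th offset 0.4878
plate n 29 rms 0.133 slope -0.3791 th slope 0.4611 th offset 0.4876
blade_top n 38 rms 0.151 slope -0.3819 th slope 0.4684 th offset 0.4904
blade_bot n 40 rms 0.121 slope -0.3723 th slope 0.4636 th offset 0.4875
plate n 29 rms 0.132 slope -0.379 th slope 0.4609 th offset 0.4876
```

Request:
send_rows(
  moves=[
    [[0,0.05,-0.06,0],[0,0,0,0],[0,0,0,0],[0,0,0,0],[0,0,0,0]],
  ],
)

```text
clock: 14.5
tool_pos: [0.4848, 0.0349, 0.13]
tcp_rot: [1.864, 2.504, 0.05]
force: [-3.0, -3.3, -2.3]
gripper_width: 0.0076
```

```bash
python3 arc.py .475; python3 - <<'E'
from h import *
b=read_camera("side");a=read_camera("top")
cv2.imwrite("pics/q6s.png",b)
cv2.imwrite("pics/q6.png",np.hstack([cv2.resize(b[50:330,100:350],None,fx=1.6,fy=1.6),cv2.resize(a[70:350,0:250],None,fx=1.6,fy=1.6)]))
print(abs(env.state()["joint_vel"]).max())
E
python3 slope.py pics/q6s.png;
```

```text
t 14.5 F [-3.  -3.3 -2.3] w 0.0076 d unit mm [ 24.1  -0.  104.6] th from z 0.479 zax [ 0.0346  0.0141 -0.9993]
0.475 tool cm [0.   0.1  0.09]
0.000959216242153504
blade_top n 37 rms 0.142 slope -0.3826 th slope 0.4692 th offset 0.4901
blade_bot n 40 rms 0.128 slope -0.3725 th slope 0.4638 th offset 0.4878
plate n 29 rms 0.128 slope -0.3814 th slope 0.4635 th offset 0.4907
```

View pics/q6.png

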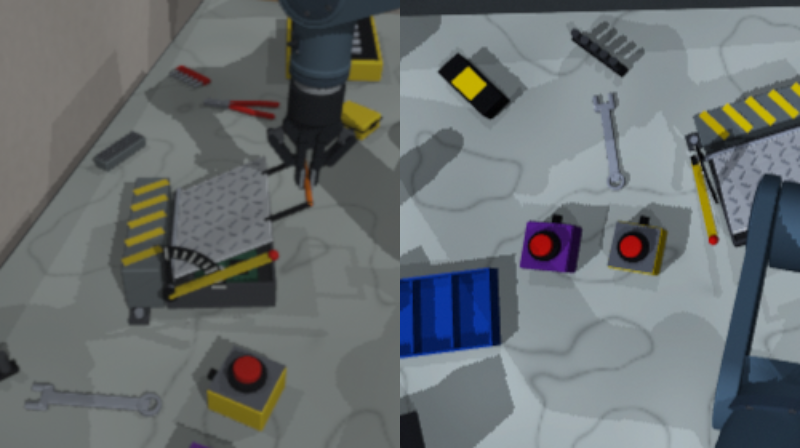

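The plate edge and the pointer blade now agree (slope 0.4635 against 0.4665, offset 0.4907 against 0.489). The arm is at rest, the button is up and the tools look unmoved.

```bash
python3 -c "
from cell import sign_off
print(sign_off())"
```

```text
the job is handed in; nothing more can be done
None
```

I pushed the red button on the yellow box down to its stop and let it come back up. Then I gripped the orange bar, lifted the plate to the pointer's angle and handed the job in while still holding it; no verdict is reported.

- **Button:** the force rose to about 28 N with no further travel, so it was fully down. The pictures afterwards show it up again.
- **Angle:** in the last side picture the plate and pointer agree to about 0.003 rad. By slope they read 0.4635 and 0.4665, by offset 0.4907 and 0.489. The arm's height gave about 0.479 for the plate. The absolute angle is less certain: different readings of the pointer range from 0.466 to 0.49.
- **Hold:** the arm was at rest, with the grip set to 60 N. The gripper read 7.6 mm on the 10 mm bar, but the plate stayed put in the pictures.
- **Pointer and tools:** the pointer measured the same before and after the final adjustments. The wrench, pliers and bit case look unmoved by eye; I did not measure them.
- **Mismatch:** with the gripper shut, the fingertips touched the button about 20 mm lower in tool height than the stated tool geometry predicts. I went by the contact force and the pictures instead.
- **Time:** about 14.6 s of the 58 s allowed.

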